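# Find the spindle's flat and hold the drive collar on it

### The arm

A 6-joint arm with a two-finger parallel gripper is mounted at the origin on a cart in front of the work surface, level with it; the furniture and walls round the work are solid. World frame = base frame: x ahead of the robot, y to its left, z up, the work surface at z = 0. Lengths are in mm, angles in rad, forces in N, time in s.
With the tool pointing down it reaches from about 400 to 825 mm from the base axis. Payload 7 kg.
Tool frame: the origin (TCP) lies at the centre of the arm's flange, where the gripper is bolted on; the fingertips stand 178 mm ahead of it and the grasp point (between the pads) lies 159 mm ahead of it (arm.finger_overhang is the distance from the TCP to the fingertips, in mm); z points along the fingers, y is the line along which they close (so a half turn about z gives the same grasp; the last joint's range is limited). The gripper opens to 88 mm and grips with 3 to 60 N. Pads are 19 mm wide; open, the fingers measure 130 mm over their backs; the gripper's body (78 mm by 193 mm) begins 47 mm behind the grasp point.
Start: joints at [1.461, 0.359, 0.012, 0, -1.224, -0.288], TCP at [261.495, 622.267, 404.661] pointing down, gripper open.
Joint ranges: [-3.07, 3.07], [-1.43, 2.12], [-1.02, 1.25], [-3.03, 1.67], [-3.05, -0], [-3.03, 3.03]. Speed limits (rad/s): [2.39, 2.39, 3.01, 3.14, 3.14, 3.14].

### API

Orientations are given as a unit quaternion [w, x, y, z].
In Python, from cell import arm, vision gives the robot as it stands. The module is installed in compiled form; this text tells all that it offers.
- The arm moves only by the tool jog_arm, never from a script. Its argument "targets" is a list of rows, each a list of 3 entries, a list of its own where there are three numbers: the shift along the tool's x, y, z in mm, then the turn about the tool's z in rad, then the closure, from 0 (fully open) to 1 (shut). In form: [[[dx, dy, dz], roll, gripper], ...]. A call has 1 to 12 rows; each row shifts and turns the commanded pose from where the row before left it, along the tool's axes as they then stand; what a row does not reach is not made up. A row lasts 1/10 s, in which the tool goes at most 50 mm and 8.59 degrees, less where a joint would pass 70% of its speed; a pose out of reach is approached as far as the arm can. A call is refused whole if a number of a shift passes 50 or a number of a turn 0.15, either way. A call with a gripper value outside its range is refused whole. The fingers move at their own pace and stop on an object; "force" is the grip in N (left out, the last holds). Time passes only in rows, so rows that do not move let the fingers close. It gives the time, the measured TCP pose, the force, the opening and the grip force at its end, in the units of the state.
- arm.sense(): the state, without advancing time (a new reading comes with each control period).
- vision.grab_frame(name): name is "scene" or "side" or "wrist"; returns a dict with "frame" (480x640x3 uint8, red, green, blue), "fx", "fy", "cx", "cy" (pixels), "cam_to_world" (4x4, takes a point from camera to world coordinates). Camera axes: x right, y down, z forward; pixel columns grow to the right and rows downward; lengths in mm; the calibration is good to about 2 mm. The wrist camera is an equidistant fisheye: a pixel r from the principal point sees the ray r / f radians off the axis. A picture is of the moment at which its call begins. There is no depth.
- arm.hand_in(): hands the job in; it is judged then, once.
The state is a dict: "clock": time; "joint_pos": joint angles; "qd": joint speeds; "effort": joint torques, N m; "tcp_pos": TCP position; "orientation": TCP orientation; "ft_force": force on the tool from outside, world axes, zero at the start; "torque": the same for the moment, N m; "finger_gap": finger opening in mm; "gripper_force": force on a finger pad.
Only numpy, scipy, OpenCV 4.12 (cv2) and the standard library are available. Lean on these libraries where they do the work, as an engineer would, in place of code of your own. Each camera call takes 0.05 s, during which the arm holds its last target. There are 200 camera calls.

### The job

Turn the spindle until its flat faces the red index mark on the green spindle head (you can feel the flat with the fingers), and put the loose shaft collar on it with the brass thumb screw facing the mark, so that the set screw sits on the flat and the collar is fully down on the spindle's shoulder. Finish while still gripping the collar there, and leave the tin, the pot and the bottle where they are.

Things in the scene. Friction and masses are not known exactly. Their poses are not given: they have to be found in the camera images.
- spindle_head: Green round bearing housing (72 mm across, top 60 mm above the bench) on a square dark steel base plate (100x100x10 mm), bolted down. Origin: centre of its underside, on the spindle's axis. z up; its -x axis points to the red index mark. In it stands an upright steel spindle that turns both ways about the vertical axis with light friction (0.04 Nm) and stays where it is left.
- shoulder (a point): On the spindle's axis, 75 mm above the bench: centre of the upper face of the spindle's shoulder disc (34 mm across), where the collar's underside sits. Above it the spindle's end is 24 mm in diameter, with one flat cut along one side. Same axes as spindle_head; does not turn with the spindle.
- spindle_top (a point): On the axis, 32 mm above the shoulder: top of the spindle's end (top 3 mm taper in by 20 %). The flat runs down the whole end, 7 mm from the axis, blue. Pinched, the end measures 24 mm, but 12 + 12 cos(0.948 - |f|) mm if the closing line is f < 0.948 rad off the flat's normal (19 mm at f = 0). Axes as spindle_head; the spindle's angle is not reported.
- index_mark (a point): Outer end of the red index line on the rim of the housing's top, 36 mm from the axis, 60 mm above the bench. At the start the flat is turned 0.4 to 1.4 rad away from this mark, counterclockwise seen from above. Axes as spindle_head.
- collar: Loose aluminium collar, flat on the bench: 48 mm across, 20 high, bore 26. Origin: centre of its underside; z up along the bore; -x points along the set screw to its brass thumb head; grip across the sides, along y. The 8 mm screw tip is fixed, 8 mm from the bore's centre: it passes down only along the flat (within 0.2 rad), else the underside stops 26 mm above the shoulder.
- screw_head (a point): Middle of the brass thumb head (13 mm in diameter, 10 mm long, out to 37 mm): 32 mm from the collar's centre along its -x axis, 10 mm above its underside. Axes as collar.
- brass_tin: Bystander: round metal tin of brass bits, 64x64x23 mm, origin at the centre of its underside.
- wax_pot: Bystander: round cream pot with red bands, 63x63x34 mm, origin at the centre of its underside.
- dropper_bottle: Bystander: amber dropper bottle with black top, 33x34x102 mm, origin at the centre of its underside.
Mind the look-alikes: they are no part of the job. What is shaped like the collar but orange, pink or turquoise is not meant.

How it is judged (in metres and radians):
At the end, for the whole second after the job is handed in: Collar underside within 3 mm of the shoulder (only possible with the set screw on the flat), centred within 4 mm, level within 0.12 rad, thumb screw head within 9 mm sideways of the mark's direction (about 16 degrees), at rest, still gripped with more than 3 N (horizontal distance between collar and shoulder below 0.004 m and z of collar in the frame of shoulder between -0.003 and 0.003 m and angle between collar's own z axis and vertical below 0.12 rad and x of screw_head in the frame of shoulder below -0.02 m and y of screw_head in the frame of shoulder between -0.009 and 0.009 m and contact force between the fingers and collar above 3 N and linear speed of collar below 0.02 m/s); the arm keeps its last pose, push and grip.
It fails at once if the brass tin is pushed more than 25 mm (distance of brass_tin from where it was at the start of the episode above 0.025 m).
It fails at once if the wax pot is pushed more than 25 mm (distance of wax_pot from where it was at the start of the episode above 0.025 m).
It fails at once if the dropper bottle is pushed more than 25 mm or tipped (distance of dropper_bottle from where it was at the start of the episode above 0.025 m or angle between dropper_bottle's own z axis and vertical above 0.5 rad).
It also fails if it takes over 56 s, if anything falls off the work surface, if the arm or the gripper's body presses on something with over 40 N, if the wrist force passes 120 N, or if a joint passes its speed limit or range.

## Working session

There is one attempt and no reset: what is moved stays moved. The work goes in short steps, Python scripts to look and compute and a tool call to move; the robot and the scene stay as the last step left them, time stands still between calls to the robot, and variables do not carry over. Pictures are saved under pics/ and viewed, at most 10 in all, crops included, and the job is handed in when it is done.

Besides the shell and the picture viewer there is one more tool, called after ">>>" by a JSON object that holds its "api" and its "payload". jog_arm: Moves the arm, as the interface text tells. Its arguments: {"type":"object","properties":{"targets":{"type":"array"},"force":{"type":"number"}},"required":["targets"]}

```bash
mkdir -p pics; cat > h.py <<'E'
import numpy as np, cv2
from cell import arm, vision
def save(n,f): cv2.imwrite('pics/'+f+'.png',n['frame'][:,:,::-1])
def px2w(c,u,v,z,fish=False):
    T=np.array(c['cam_to_world']); x=(u-c['cx'])/c['fx']; y=(v-c['cy'])/c['fy']
    if fish:
        r=np.hypot(x,y); d=np.array([x/r*np.sin(r),y/r*np.sin(r),np.cos(r)])
    else: d=np.array([x,y,1.])
    d=T[:3,:3]@d; o=T[:3,3]; return o+d*(z-o[2])/d[2]
def w2px(c,p,fish=False):
    T=np.array(c['cam_to_world']); q=T[:3,:3].T@(np.array(p)-T[:3,3])
    if fish:
        s=np.hypot(q[0],q[1]); t=np.arctan2(s,q[2]); return c['cx']+c['fx']*t*q[0]/s, c['cy']+c['fy']*t*q[1]/s
    return c['cx']+c['fx']*q[0]/q[2], c['cy']+c['fy']*q[1]/q[2]
E
python3 - <<'E'
from h import *
import pickle
s=arm.sense();print(s)
d={n:vision.grab_frame(n) for n in('scene','side','wrist')}
pickle.dump(d,open('d0.pkl','wb'))
for n in d: save(d[n],n); print(n,d[n]['fx'],d[n]['cx'],d[n]['cy'],np.round(d[n]['cam_to_world'],3).tolist())
E
```

```text
{'clock': 0.0, 'joint_pos': array([ 1.46106868e+00,  3.59376951e-01,  1.10620835e-02, -3.21137671e-04,
       -1.22409322e+00, -2.88063109e-01]), 'qd': array([ 0.0003103 ,  0.00083465,  0.00121181, -0.00018086,  0.00056357,
        0.00095821]), 'effort': array([ 8.32399819e-04, -5.82725751e+01,  2.93051648e+01,  6.99758291e+00,
        6.78404438e-03, -1.48048230e-04]), 'tcp_pos': array([261.43728462, 622.10652149, 403.7355004 ]), 'orientation': array([ 8.16120983e-04,  9.80274299e-01, -1.97640146e-01, -7.86076995e-05]), 'ft_force': array([-0.39884215,  0.23337661, -0.06211893]), 'torque': array([0.03900707, 0.00670858, 0.02655717]), 'gripper_force': 0.0, 'finger_gap': 87.8161263585845}
scene 445.4772006733088 315.7906245263603 238.4315282191118 [[-0.499, -0.59, 0.634, 19.813], [-0.867, 0.33, -0.374, 374.332], [0.011, -0.736, -0.676, 675.207], [0.0, 0.0, 0.0, 1.0]]
side 432.97807360780484 320.1162622524573 244.71334208374518 [[0.849, -0.204, 0.487, 118.783], [-0.527, -0.373, 0.764, -665.694], [0.026, -0.905, -0.424, 510.165], [0.0, 0.0, 0.0, 1.0]]
wrist 371.64829954431775 320.2833110898212 244.5130878863818 [[-0.388, -0.893, -0.229, 321.606], [-0.921, 0.377, 0.094, 596.446], [0.002, 0.248, -0.969, 383.905], [0.0, 0.0, 0.0, 1.0]]
```

View pics/scene.png

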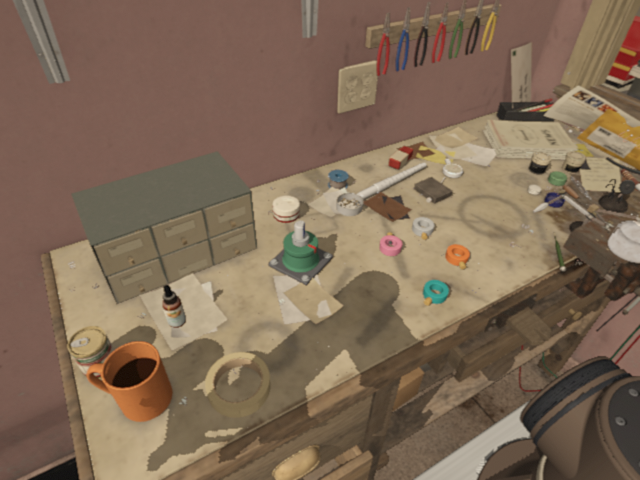

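View pics/side.png

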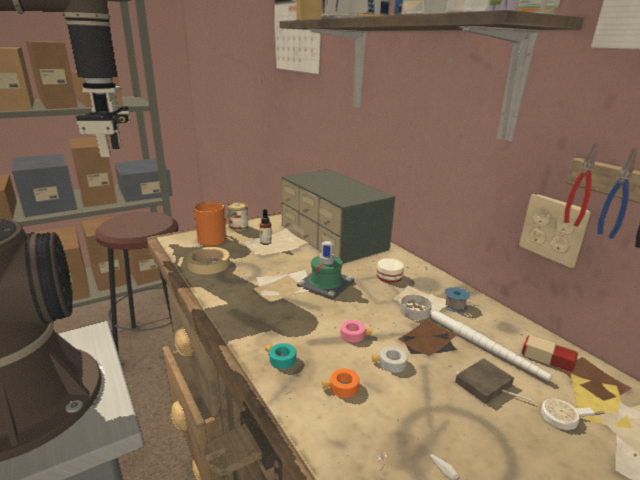

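In both views the ring-shaped candidates are grey (scene 423,228; side 393,360), pink (391,245; 352,331), orange (458,255; 345,383) and turquoise (435,291; 283,356). The collar meant is the grey aluminium one, because the other three colours are excluded. The spindle head is at scene (300,250) and side (326,275). One enlarged crop should confirm this.

```bash
python3 - <<'E'
from h import *
import pickle
d=pickle.load(open('d0.pkl','rb'))
def crop(n,u,v,w,h): return cv2.resize(d[n]['frame'][v:v+h,u:u+w,::-1],(400,300),interpolation=cv2.INTER_CUBIC)
# scene crop origins, scale 5: 80x60
a=crop('scene',385,198,80,60);b=crop('scene',262,218,80,60);c=crop('side',353,330,80,60);e=crop('side',286,235,80,60)
cv2.imwrite('pics/crop.png',np.vstack([np.hstack([a,b]),np.hstack([c,e])]))
E
```

```text
(no output)
```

View pics/crop.png

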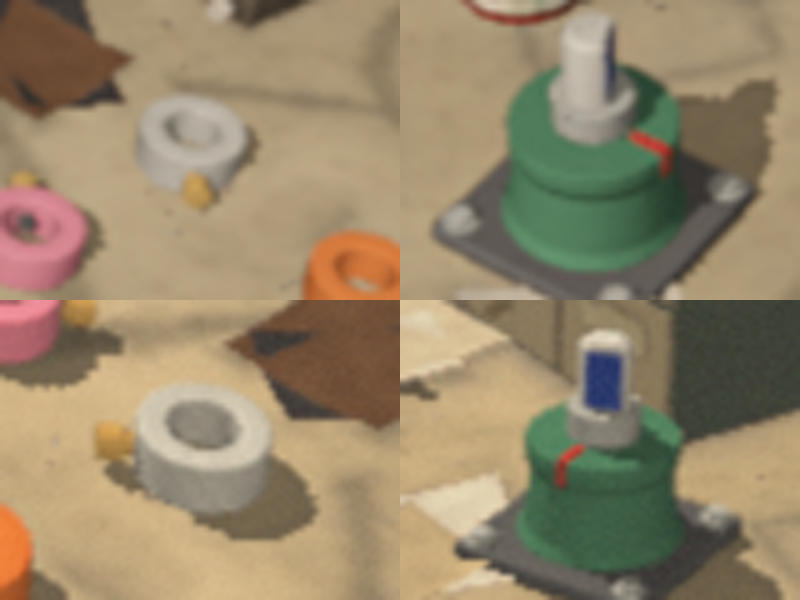

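The crop confirms the grey collar: its top centre is at scene (423.4,224) and side (393.6,354.6), and the brass screw is at scene (424.6,236). The spindle top is at scene (300,222.4) and side (327,243), with the blue flat facing the side camera. The outer end of the red mark is at scene (315.6,248.6).

```bash
python3 - <<'E'
from h import *
import pickle
d=pickle.load(open('d0.pkl','rb'))
P={'coltop':((423.4,224),(393.6,354.6),20),'screw':((424.6,236),(375.4,358),10),'sptop':((300,222.4),(327,243),107),'mark':((315.6,248.6),(318.4,267.4),60),
'bottle':((175,324),(265,243),0),'pot':((287,212),(390,273),15),'tin':((349,205),(416,307),12)}
R={}
for k,(a,b,z) in P.items():
    A=px2w(d['scene'],*a,z);B=px2w(d['side'],*b,z);R[k]=(A+B)/2
    print(k,A.round(1),B.round(1))
# fit screw/mark dirs
for a,b in(('screw','coltop'),('mark','sptop')):
    v=(R[a]-R[b])[:2]; print(a,np.hypot(*v),np.arctan2(v[1],v[0]))
# wrist check of things
for k in R: print(k,np.round(w2px(d['wrist'],R[k],True),1))
# tool axes
from scipy.spatial.transform import Rotation as Ro
q=arm.sense()['orientation']; print(Ro.from_quat(np.r_[q[1:],q[0]]).as_matrix().round(3))
E
```

```text
coltop [ 557.3 -224.7   20. ] [ 555.7 -228.5   20. ]
screw [ 532.2 -209.3   10. ] [ 530.7 -210.5   10. ]
sptop [608.1  63.9 107. ] [599.5  60.1 107. ]
mark [571.   49.4  60. ] [569.8  46.2  60. ]
bottle [577.6 344.1   0. ] [575.4 335.7   0. ]
pot [751.1  22.4  15. ] [749.5  10.1  15. ]
tin [ 705.7 -121.2   12. ] [ 704.7 -127.3   12. ]
screw 30.08050284069327 2.5539086442242342
mark 36.279302965184534 -2.7378771764395062
coltop [685.1 -89.4]
screw [684.3 -77.1]
sptop [ 614.2 -156.7]
mark [ 614.7 -122.6]
bottle [ 434.3 -105.3]
pot [ 549.4 -187.5]
tin [ 613.7 -158.3]
[[ 0.922 -0.387 -0.   ]
 [-0.387 -0.922 -0.001]
 [ 0.     0.001 -1.   ]]
```

View pics/wrist.png

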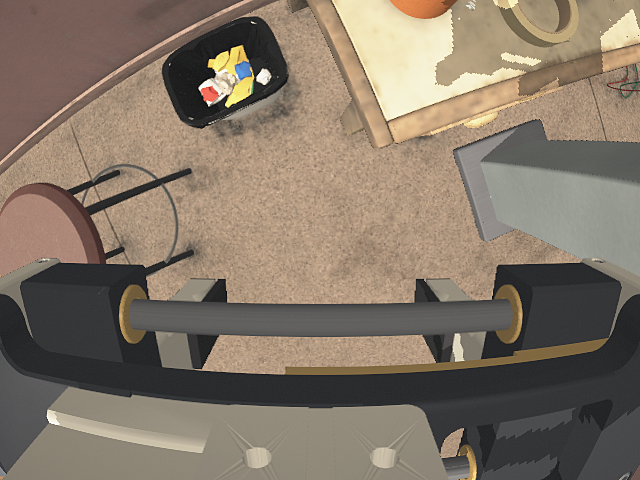

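The wrist picture only shows floor, stool and bin, since the arm starts beside the bench. I'm moving to a point above the spindle to measure the flat from close by.

>>> {"api": "jog_arm", "payload": {"targets": [[[29,24,0],0,0.2],[[29,24,0],0,0.2],[[29,24,0],0,0.2],[[29,24,0],0,0.2],[[29,24,0],0,0.2],[[29,24,0],0,0.2],[[29,24,0],0,0.2],[[29,24,0],0,0.2],[[29,24,0],0,0.2],[[29,24,0],0,0.2],[[29,24,0],0,0.2],[[29,24,0],0,0.2]]}}

```text
clock: 1.35
tcp_pos: [471.1, 220.4, 404.7]
orientation: [-0.0, 0.98, -0.197, 0.0]
ft_force: [0.6, -0.1, -0.0]
finger_gap: 70.3
gripper_force: 0.0
```

>>> {"api": "jog_arm", "payload": {"targets": [[[29,24,10],0,0.2],[[29,24,10],0,0.2],[[29,24,10],0,0.2],[[29,24,10],0,0.2],[[0,0,0],0,0.2],[[0,0,0],0,0.2]]}}

```text
clock: 1.95
tcp_pos: [540.6, 87.6, 364.1]
orientation: [0.0, 0.98, -0.199, -0.001]
ft_force: [-0.6, -0.0, 0.6]
finger_gap: 70.5
gripper_force: 0.0
```

```bash
python3 - <<'E'
from h import *
import pickle
s=arm.sense();print(s['tcp_pos'],s['orientation'],s['joint_pos'].round(3),s['finger_gap'])
c=vision.grab_frame('wrist');pickle.dump(c,open('w1.pkl','wb'))
u,v=map(int,w2px(c,[604,62,90],True));print(u,v,w2px(c,[570,48,60],True))
u0=max(0,u-80);v0=max(0,v-60);print(u0,v0)
f=c['frame'][v0:v0+120,u0:u0+160,::-1]
cv2.imwrite('pics/w1.png',cv2.resize(f,(800,600),interpolation=cv2.INTER_CUBIC))
E
```

```text
[540.64785278  87.60262892 364.05410946] [ 3.95750264e-04  9.80061989e-01 -1.98690869e-01 -5.28271897e-04] [ 0.518  0.182 -0.329 -0.    -1.062  0.652] 70.49830537085407
317 146 (np.float64(352.0421883611292), np.float64(181.24261734565414))
237 86
```

View pics/w1.png

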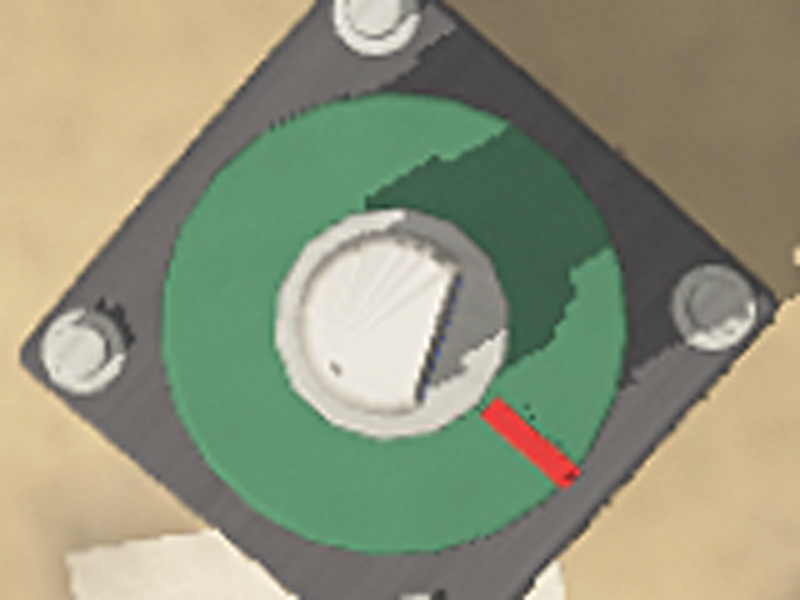

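From above: the green top is centred at crop (395,322), the red mark's outer end is at (573,475), and the flat's edge runs from (457,275) to (420,400).

```bash
python3 - <<'E'
from h import *
import pickle
c=pickle.load(open('w1.pkl','rb'));d=pickle.load(open('d0.pkl','rb'))
f=lambda u,v,z:px2w(c,237+u/5,86+v/5,z,True)
a=f(395,322,60);b=f(393,324,75);m=f(573,475,60);e1=f(457,275,105);e2=f(420,400,105)
print('axis',a,b);v=(m-a)[:2];print('mark',np.hypot(*v),np.arctan2(v[1],v[0]))
w=(e1-e2)[:2];print('flat len',np.hypot(*w),'normal',np.arctan2(w[1],w[0])-np.pi/2,np.arctan2(w[1],w[0])+np.pi/2)
n=np.array([w[1],-w[0]])/np.hypot(*w);print('dist flat from axis',(((e1+e2)/2-a)[:2])@n)
# bolts, plate top z~13
p=[f(377,12,12),f(714,305,12),f(83,350,12)]
for i,j in((0,1),(0,2)): q=(p[j]-p[i])[:2];print('edge',np.hypot(*q),np.arctan2(q[1],q[0]))
for n,u,v in(('pink',391,245),('orange',458,255),('turq',435,291),('leather',387,208)): print(n,px2w(d['scene'],u,v,10).round())
E
```

```text
axis [602.40228797  64.1713073   60.        ] [602.16156334  64.42317868  75.        ]
mark 35.834041136638355 -2.680978938063302
flat len 16.772941896736594 normal -2.2559329503386407 0.8856597032511523
dist flat from axis 6.326105127447976
edge 79.49152368431801 -2.6880018493142805
edge 79.94172392138627 2.0207002129409832
pink [ 545. -126.   10.]
orange [ 450. -232.   10.]
turq [ 397. -122.   10.]
leather [ 654. -196.   10.]
```

>>> {"api": "jog_arm", "payload": {"targets": [[[33,-1.3,0],0,0.35],[[33,-1.3,0],0,0.35],[[0,0,0],0.143,0.35],[[0,0,0],0.143,0.35],[[0,0,35],0,0.4],[[0,0,35],0,0.4],[[0,0,37],0,0.4],[[0,0,0],0,0.4],[[0,0,0],0,0.4]]}}

```text
clock: 2.9
tcp_pos: [602.6, 66.4, 258.4]
orientation: [0.0, 0.942, -0.334, -0.0]
ft_force: [-0.1, -0.0, 0.5]
finger_gap: 52.9
gripper_force: 0.0
```

>>> {"api": "jog_arm", "payload": {"targets": [[[0,0,0],0,0.6],[[0,0,0],0,0.7],[[0,0,0],0,0.75],[[0,0,0],0,0.85],[[0,0,0],0,0.85],[[0,0,0],0,0.85]], "force": 8}}

```text
clock: 3.5
tcp_pos: [603.6, 66.7, 258.6]
orientation: [-0.002, 0.942, -0.335, 0.002]
ft_force: [3.0, 6.2, -0.5]
finger_gap: 19.4
gripper_force: 8.0
```

>>> {"api": "jog_arm", "payload": {"targets": [[[0,0,0],0,0.9],[[0.5,-0.2,0],0.11,0.9],[[0.5,-0.2,0],0.11,0.9],[[0.5,-0.2,0],0.11,0.9],[[0,0,0],0.103,0.9],[[0,0,0],0,0.9],[[0,0,0],0,0.9]], "force": 15}}

```text
clock: 4.2
tcp_pos: [604.8, 66.2, 258.6]
orientation: [-0.002, 0.848, -0.53, 0.001]
ft_force: [0.4, 7.7, 2.7]
finger_gap: 19.1
gripper_force: 15.0
```

>>> {"api": "jog_arm", "payload": {"targets": [[[0,0,0],0,0.6],[[0,0,0],0,0.4],[[0,0,0],0,0.3],[[0,0,-25],0,0.2],[[0,0,-45],0,0.2],[[0,0,-40],-0.131,0.2],[[0,0,0],-0.132,0.2],[[0,0,0],-0.132,0.2],[[0,0,0],-0.132,0.2]]}}

```text
clock: 5.1
tcp_pos: [603.6, 64.3, 368.1]
orientation: [-0.0, 0.958, -0.288, 0.0]
ft_force: [0.8, -0.1, -0.2]
finger_gap: 70.0
gripper_force: 0.0
```

>>> {"api": "jog_arm", "payload": {"targets": [[[8,39,0],0,0.2],[[8,39,0],0,0.2],[[8,39,0],0,0.2],[[8,39,0],0,0.2],[[8,39,0],0,0.2],[[8,39,0],0,0.2],[[8,37,0],0,0.2],[[0,0,0],0,0.2],[[0,0,0],0,0.2]]}}

```text
clock: 6.0
tcp_pos: [499.1, -192.6, 367.7]
orientation: [0.0, 0.956, -0.292, -0.0]
ft_force: [0.3, -0.1, 0.9]
finger_gap: 70.0
gripper_force: 0.0
```

```bash
python3 - <<'E'
from h import *
import pickle
s=arm.sense();print(s['tcp_pos'],s['orientation'],s['finger_gap'])
c=vision.grab_frame('wrist');pickle.dump(c,open('w2.pkl','wb'))
u,v=map(int,w2px(c,[556,-226,20],True))
u0=max(0,u-80);v0=max(0,v-60);print(u0,v0)
f=c['frame'][v0:v0+120,u0:u0+160,::-1]
cv2.imwrite('pics/w2.png',cv2.resize(f,(800,600),interpolation=cv2.INTER_CUBIC))
E
```

```text
[ 499.08249457 -192.64195672  367.68261459] [ 4.10670125e-05  9.56485162e-01 -2.91780963e-01 -4.84004023e-05] 70.00504922672125
234 91
```

View pics/w2.png

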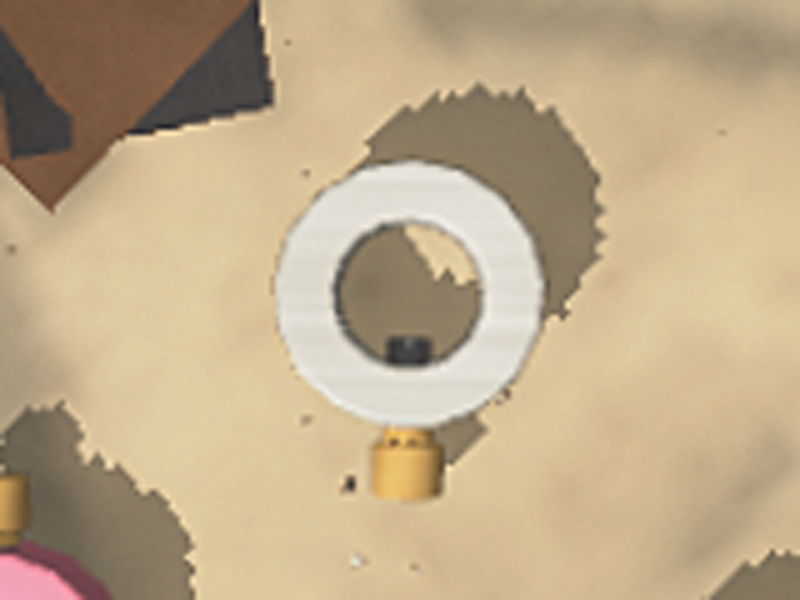

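The collar's top centre is at crop (409.5,293.5) and the thumb head at (407,466). The space on both sides along the closing line is clear.

```bash
python3 - <<'E'
from h import *
import pickle
c=pickle.load(open('w2.pkl','rb'))
f=lambda u,v,z:px2w(c,234+u/5,91+v/5,z,True)
a=f(409.5,293.5,20);h=f(407,466,13)
v=(h-a)[:2];y=np.arctan2(v[1],v[0]);print(a,np.hypot(*v),y,'tool yaw',y-np.pi)
t=arm.sense();q=t['orientation'];y0=2*np.arctan2(q[2],q[1]);print('yaw now',y0)
D=(a-t['tcp_pos'])[:2];print('dx,dy',D@[np.cos(y0),np.sin(y0)],D@[np.sin(y0),-np.cos(y0)])
E
```

```text
[ 556.47309136 -227.50792208   20.        ] 31.123695260508462 2.530055152032206 tool yaw -0.6115375015575872
yaw now -0.590909139353297
dx,dy 67.13455686769741 -2.2098943042049477
```

>>> {"api": "jog_arm", "payload": {"targets": [[[33.5,-1.1,0],0.02,0.2],[[33.5,-1.1,0],0,0.2],[[0,0,45],0,0.2],[[0,0,45],0,0.2],[[0,0,45],0,0.2],[[0,0,35],0,0.2],[[0,0,15],0,0.2],[[0,0,0],0,0.2],[[0,0,0],0,0.2]]}}

```text
clock: 6.95
tcp_pos: [556.8, -226.6, 182.1]
orientation: [0.0, 0.954, -0.299, -0.0]
ft_force: [-0.1, -0.3, 0.6]
finger_gap: 70.1
gripper_force: 0.0
```

>>> {"api": "jog_arm", "payload": {"targets": [[[0,0,0],0,0.35],[[0,0,0],0,0.42],[[0,0,0],0,0.5],[[0,0,0],0,0.55],[[0,0,0],0,0.55],[[0,0,0],0,0.6]], "force": 20}}

```text
clock: 7.55
tcp_pos: [556.4, -227.6, 183.1]
orientation: [-0.0, 0.954, -0.3, 0.0]
ft_force: [-0.4, 2.6, 3.1]
finger_gap: 47.8
gripper_force: 20.0
```

>>> {"api": "jog_arm", "payload": {"targets": [[[0,0,-20],0,0.6],[[0,0,-40],0,0.6],[[0,0,-45],-0.133,0.6],[[0,0,-45],-0.133,0.6],[[0,0,0],-0.133,0.6],[[0,0,0],-0.133,0.6],[[0,0,0],-0.133,0.6],[[0,0,0],-0.133,0.6],[[0,0,0],-0.133,0.6],[[0,0,0],-0.133,0.6],[[0,0,0],0,0.6]]}}

```text
clock: 8.65
tcp_pos: [555.8, -227.8, 332.2]
orientation: [-0.0, 0.974, 0.226, -0.001]
ft_force: [0.1, 0.2, -1.4]
finger_gap: 48.1
gripper_force: 20.0
```

>>> {"api": "jog_arm", "payload": {"targets": [[[21,-30,0],0,0.6],[[21,-30,0],0,0.6],[[21,-30,0],0,0.6],[[21,-30,0],0,0.6],[[21,-30,0],0,0.6],[[21,-30,0],0,0.6],[[21,-30,0],0,0.6],[[21,-30,0],0,0.6],[[0,0,0],0,0.6],[[0,0,0],0,0.6]]}}

```text
clock: 9.65
tcp_pos: [601.7, 62.5, 332.2]
orientation: [0.0, 0.975, 0.224, -0.0]
ft_force: [-0.9, -0.0, -1.1]
finger_gap: 47.8
gripper_force: 20.0
```

```bash
python3 - <<'E'
from h import *
import pickle
s=arm.sense();print(s['tcp_pos'],s['orientation'],s['joint_pos'].round(2),s['finger_gap'],s['ft_force'])
q=s['orientation'];print('yaw',2*np.arctan2(q[2],q[1]))
d={n:vision.grab_frame(n) for n in('scene','side','wrist')};pickle.dump(d,open('d3.pkl','wb'))
T=[]
for n,f in(('scene',0),('side',0)):
    u,v=map(int,w2px(d[n],[602,65,115])); print(n,u-40,v-40)
    T.append(cv2.resize(d[n]['frame'][v-40:v+40,u-40:u+40,::-1],(400,400),interpolation=cv2.INTER_CUBIC))
cv2.imwrite('pics/c3.png',np.hstack(T))
E
```

```text
[601.71481546  62.5257581  332.2023896 ] [ 5.36433800e-05  9.74513918e-01  2.24326549e-01 -4.68962865e-04] [ 0.43  0.3  -0.25 -0.   -1.02  1.6 ] 47.82951823069542 [-0.87003006 -0.01921106 -1.13172709]
yaw 0.45250388661237045
scene 260 181
side 286 198
```

View pics/c3.png

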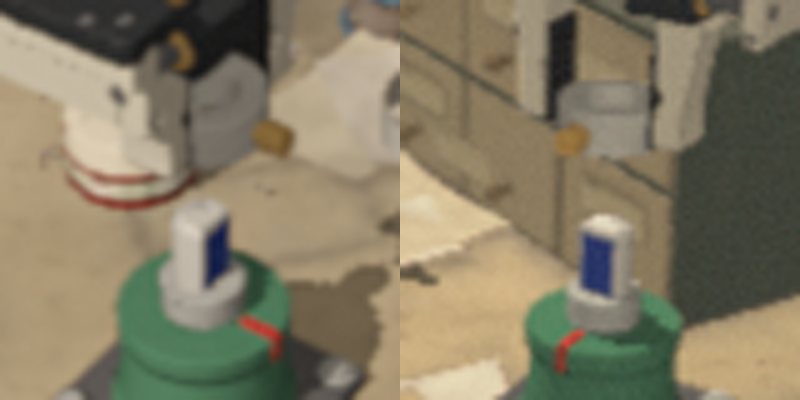

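The collar is held level with the brass screw toward the mark (scene crop 272,137; side crop 570,140), and the blue flat now faces the mark too. I'm aligning and lowering.

>>> {"api": "jog_arm", "payload": {"targets": [[[1.7,-1.8,0],0,0.6],[[0,0,20],0,0.6],[[0,0,15],0,0.6],[[0,0,0],0,0.6],[[0,0,0],0,0.6]]}}

```text
clock: 10.3
tcp_pos: [602.8, 63.6, 298.0]
orientation: [0.0, 0.974, 0.225, -0.0]
ft_force: [0.5, 0.7, -0.5]
finger_gap: 47.8
gripper_force: 20.0
```

>>> {"api": "jog_arm", "payload": {"targets": [[[0,0,3],0,0.6],[[0,0,3],0,0.6],[[0,0,2],0,0.6],[[0,0,2],0,0.6],[[0,0,0],0,0.6],[[0,0,0],0,0.6]]}}

```text
clock: 10.9
tcp_pos: [602.6, 64.1, 287.7]
orientation: [0.0, 0.974, 0.225, -0.0]
ft_force: [0.1, -0.1, -1.2]
finger_gap: 47.8
gripper_force: 20.0
```

>>> {"api": "jog_arm", "payload": {"targets": [[[0,0,2],0,0.6],[[0,0,2],0,0.6],[[0,0,2],0,0.6],[[0,0,0],0,0.6],[[0,0,0],0,0.6]]}}

```text
clock: 11.4
tcp_pos: [602.6, 64.1, 281.6]
orientation: [0.0, 0.974, 0.225, -0.0]
ft_force: [0.4, 0.1, -1.6]
finger_gap: 48.2
gripper_force: 20.0
```

Past the 26 mm stop with no contact force, so the screw tip is on the flat.

>>> {"api": "jog_arm", "payload": {"targets": [[[0,0,4],0,0.6],[[0,0,4],0,0.6],[[0,0,4],0,0.6],[[0,0,4],0,0.6],[[0,0,4],0,0.6],[[0,0,0],0,0.6],[[0,0,0],0,0.6]]}}

```text
clock: 12.1
tcp_pos: [602.6, 64.1, 261.5]
orientation: [0.0, 0.974, 0.225, -0.0]
ft_force: [0.0, -0.1, -1.5]
finger_gap: 47.7
gripper_force: 20.0
```

>>> {"api": "jog_arm", "payload": {"targets": [[[0,0,1.5],0,0.6],[[0,0,1],0,0.6],[[0,0,1],0,0.6],[[0,0,1],0,0.6],[[0,0,0],0,0.6],[[0,0,0],0,0.6]]}}

```text
clock: 12.7
tcp_pos: [602.6, 64.1, 257.9]
orientation: [0.0, 0.974, 0.225, 0.0]
ft_force: [-2.7, -0.6, 5.4]
finger_gap: 47.8
gripper_force: 20.0
```

>>> {"api": "jog_arm", "payload": {"targets": [[[0,0,0.5],0,0.6],[[0,0,0],0,0.6],[[0,0,0],0,0.6],[[0,0,0],0,0.6]]}}

```text
clock: 13.1
tcp_pos: [602.6, 64.1, 257.9]
orientation: [0.0, 0.974, 0.225, 0.0]
ft_force: [-4.8, -0.3, 9.0]
finger_gap: 47.8
gripper_force: 20.0
```

```bash
python3 - <<'E'
from h import *
s=arm.sense();print(s['tcp_pos'],s['ft_force'],s['gripper_force'])
T=[]
for n in('scene','side'):
    d=vision.grab_frame(n);u,v=map(int,w2px(d,[602,65,80]))
    T.append(cv2.resize(d['frame'][v-40:v+40,u-40:u+40,::-1],(400,400),interpolation=cv2.INTER_CUBIC))
cv2.imwrite('pics/c4.png',np.hstack(T))
E
```

```text
[602.58318385  64.0832103  257.90111516] [-4.81586069 -0.31742608  9.0346566 ] 20.000978261232376
```

View pics/c4.png

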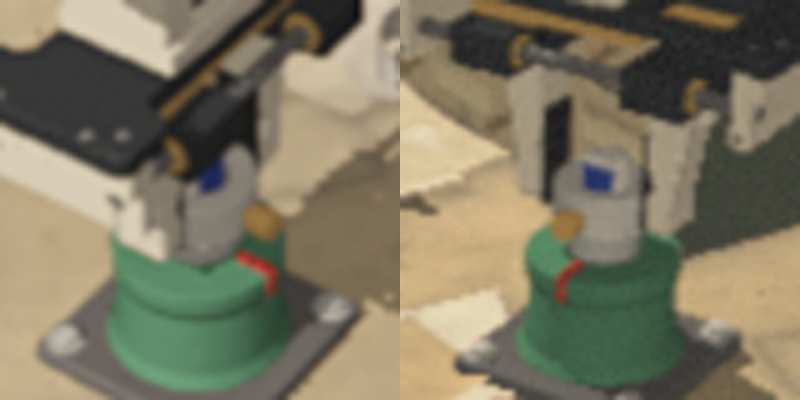

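The collar sits on the shoulder with the screw directly above the red mark (scene crop 262,222; side crop 567,225). It is still gripped at 20 N and pressed down with about 9 N.

```bash
python3 -c "
from cell import arm
print(arm.hand_in())"
```

```text
the job is handed in; nothing more can be done
None
```

I turned the spindle's flat to the red mark, seated the grey collar on the shoulder with its brass thumb screw over the mark, and handed the job in at about 13 s with the collar still gripped at 20 N; the tin, pot and bottle were not touched, and the judge's verdict was not shown.

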